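# Clear the print bed and set the head gap

### The arm

A 7-joint arm with a two-finger parallel gripper is mounted at the origin on the work surface. World frame = base frame: x ahead of the robot, y to its left, z up, the work surface at z = 0. Lengths are in m, angles in rad, forces in N, time in s.
With the tool pointing down it reaches from about 0.4 to 0.875 m from the base axis. Payload 6.5 kg.
Tool frame: the origin (TCP) lies at the very end of the fingers, on their centre line; the grasp point (between the pads) lies 19 mm behind it (robot.grip_depth is the distance from the TCP to the grasp point, in m); z points along the fingers, y is the line along which they close (so a half turn about z gives the same grasp; the last joint's range is limited). The gripper opens to 85 mm and grips with 20 to 120 N. Pads are 22 mm wide; open, the fingers measure 114 mm over their backs; the gripper's body (76 mm by 85 mm) begins 54 mm behind the grasp point. The pads swing forward as they close: fully open they stand 13 mm farther back than shut.
Start: joints at [-1.226, 0.536, -0.004, 1.538, 0.003, 1.067, -0.071], TCP at [0.26, 0.596, 0.231] pointing down, gripper open.
Joint ranges: [-2.7, 2.7], [-0.37, 2.16], [-1.27, 1.26], [0.24, 2.4], [-1.31, 4.45], [0.19, 1.91], [-2.76, 2.76]. Speed limits (rad/s): [2.39, 2.39, 3.14, 3.14, 3.14, 3.14, 3.14].

### API

Orientations are given as a unit quaternion [x, y, z, w].
In Python, from station import robot gives the robot as it stands.
- The arm moves only by the tool shift_gripper, called as name(argument=value, ...) on one line, values as JSON. Schema: {"type":"object","properties":{"deltas":{"type":"string"},"finger_gap":{"type":"number"},"squeeze":{"type":"number"},"only":{"type":"string"},"quiet":{"type":"boolean"},"lines":{"type":"string"}},"required":["deltas"],"additionalProperties":false}. deltas is a string of 1 to 12 rows, parted by semicolons, with the numbers parted by commas; each row has 6 numbers: dx, dy, dz in units of 50 mm, then a rotation vector rx, ry, rz in units of 0.2 rad; each row is the pose to reach, as a shift and turn from the pose commanded when the call began, along the tool's axes at that moment; what a row does not reach only later rows make up. A row lasts 1/12 s, in which the tool goes at most 0.0417 m and 0.125 rad, less where a joint would pass 70% of its speed; a pose out of reach is approached as far as the arm can. finger_gap is the opening from 0.0 (shut) to 1.0 (fully open), set as the call begins (left out keeps the last). The fingers move at their own pace and stop on an object; squeeze is the grip in N (left out, the last holds). Time passes only in rows, so rows that do not move let the fingers close. The tool returns the time, the measured TCP pose, the force, the opening and the grip force at its end. only (a regular expression) keeps the lines of the reply that match it, lines (a string "A,B") keeps lines A to B, and quiet returns only ok. Input that does not fit is refused with a message, and nothing moves.
- robot.state(): the state, without advancing time (a new reading comes with each control period).
- robot.get_image(name): name is "side" or "top" or "wrist"; returns a dict with "pixels" (480x640x3 uint8, red, green, blue), "mtx" (3x3 intrinsics, pixels), "cam_to_world" (4x4, takes a point from camera to world coordinates). Camera axes: x right, y up, looking along -z (the intrinsics and any distortion apply to the point x, -y, -z); pixel columns grow to the right and rows downward; lengths in m; the calibration is good to about 2 mm. A picture is of the moment at which its call begins. There is no depth.
- robot.hand_in(): hands the job in; it is judged then, once.
The state is a dict: "clock": time; "qpos": joint angles; "qvel": joint speeds; "joint_torque": joint torques, N m; "ee_pos": TCP position; "ee_rot": TCP orientation; "force": force on the tool from outside, world axes, zero at the start; "wrist_torque": the same for the moment, N m; "gripper_width": opening from 0.0 (shut) to 1.0 (fully open); "grasp_force": force on a finger pad.
Only numpy, scipy, OpenCV 4.12 (cv2) and the standard library are available. Lean on these libraries where they do the work, as an engineer would, in place of code of your own. Each camera call takes 0.05 s, during which the arm holds its last target. There are 200 camera calls.

### The job

Get the flatbed ready for the next print: with the scraper block, sweep all three metal chips off the dark bed into its blue trough without touching the chips with the fingers, and stand the scraper back upright on its black mat. Then turn the black head-gap knob on the sloped unit until its white pointer line points at the orange marker. Leave the marker and the other things on the table where they are.

Things in the scene. Friction and masses are not known exactly. Their poses are not given: they have to be found in the camera images.
- bed: Fixed print bed, left or right of the robot: dark plate 30 mm high, 156 mm wide, from x = -170 to 0 mm in this frame (x roughly away from the robot), a blue open chip trough at its +x end. Origin on the table. An aluminium rail 8 mm wide stands 6 mm above the plate along each side (outside y = +-70 mm); the plate's -x end and its edge to the trough have no rail.
- bed_top (a point): centre of the plate's top face, 30 mm above the table (axes as the bed)
- trough (a point): centre of the trough's inner floor, 4 mm above the table, 26 mm below the plate's top; inside it is 74 mm along x and 148 mm along y, its outer walls 30 mm high; axes as the bed
- chip0: loose metal offcut with a white face, 22 x 18 x 8 mm, 10 g, lying on the plate; origin at its centre
- chip1: loose metal offcut with a white face, 22 x 18 x 8 mm, 10 g, lying on the plate; origin at its centre
- chip2: loose metal offcut with a white face, 22 x 18 x 8 mm, 10 g, lying on the plate; origin at its centre
- mat: black rubber mat fixed to the table, 80 x 120 x 4 mm; origin at the centre of its underside; its long side is y
- scraper: Scraper block standing on the mat, 160 g: orange plastic foot 30 mm (x) x 100 mm (y) x 28 mm high, on it a pale wooden grip 22 mm (x) x 60 mm (y), from 28 to 70 mm high. Origin at the centre of the underside, z up. Its flat 100 mm faces (+x and -x) push the chips; pinch the grip across its 22 mm.
- gap_knob (a joint): angle of the knob in rad, 0 to 2.3 between stops, growing clockwise seen from in front of the dial; it stays where it is left and takes about 0.05 N m to turn
- marker (a joint): angle of the orange marker about the same axis, same zero and direction: knob and marker line up when both values are equal. Stiff, leave it as it is.
- knob_grip (a point): Grip point on the axis of the black knob: skirt 60 mm across with a bar 46 (x) x 14 mm (y), its top 9 mm above this point along z, the skirt's top 21 mm and the white dial 32 mm below. z points out along the axis, 29 degrees from vertical towards the robot; x along the bar to its white pointer line. It sits on a fixed dark wedge unit 150 mm wide, 113 mm high behind.
- pointer (a point): point just beyond the knob's rim in the direction of its white pointer line, 36 mm from the axis, turning with the knob
- mark (a point): the orange marker tab beside the knob's rim (15 x 6 x 6 mm, radial), 36 mm from the axis; meets pointer when the knob is set exactly
- cartridge_a: bystander: clear white ink cartridge with a red patch, 28 x 100 x 112 mm, standing; origin under its centre
- cartridge_b: bystander: ink cartridge with a blue patch, lying flat, 29 mm high
- ink_bottle: bystander: whitish ink bottle with a yellow cap, 64 mm across, 150 mm high
- screw_jar: bystander: grey jar with a steel lid, 60 mm across, 70 mm high
- tape_roll: bystander: yellow tape roll lying flat, 80 mm across, 24 mm high
- wrench: bystander: steel wrench lying on the table
- brush: bystander: brush lying on the table

How it is judged:
By the outcome, as a careful person would: the job done as asked, in the order asked, and still so for the second after the job is handed in, with the robot touching nothing.
It also fails if it takes over 58 s, if anything falls off the work surface, if the arm or the gripper's body presses on something with over 40 N, if the wrist force passes 120 N, or if a joint passes its speed limit or range.

## Working session

There is one attempt and no reset: what is moved stays moved. The work goes in short steps, Python scripts to look and compute and a tool call to move; the robot and the scene stay as the last step left them, time stands still between calls to the robot, and variables do not carry over. Pictures are saved under pics/ and viewed, at most 10 in all, crops included, and the job is handed in when it is done.

```bash
ls; mkdir -p pics
```

Run:
```python
from station import robot
import cv2,pickle
d={}
for n in("side","top","wrist"):
    im=robot.get_image(n); d[n]=im
    cv2.imwrite(f"pics/{n}0.png",im["pixels"][:,:,::-1])
    print(n,im["mtx"].round(1).tolist(),im["cam_to_world"].round(3).tolist(),[k for k in im])
pickle.dump(d,open("d0.pkl","wb"))
s=robot.state();print(s["clock"],s["ee_pos"],s["ee_rot"])
```

```text
pics
station.py
side [[583.3, 0.0, 323.6], [0.0, 583.3, 247.9], [0.0, 0.0, 1.0]] [[0.899, 0.288, -0.331, 0.073], [-0.438, 0.551, -0.71, -1.022], [-0.022, 0.783, 0.621, 0.957], [0.0, 0.0, 0.0, 1.0]] ['pixels', 'mtx', 'cam_to_world']
top [[520.9, 0.0, 325.4], [0.0, 520.9, 231.7], [0.0, 0.0, 1.0]] [[-0.015, 0.991, -0.13, 0.381], [-1.0, -0.016, -0.004, 0.012], [-0.006, 0.13, 0.992, 1.391], [0.0, 0.0, 0.0, 1.0]] ['pixels', 'mtx', 'cam_to_world']
wrist [[334.2, 0.0, 316.3], [0.0, 334.2, 244.6], [0.0, 0.0, 1.0]] [[0.401, -0.885, -0.237, 0.198], [0.916, 0.386, 0.106, 0.621], [-0.003, -0.26, 0.966, 0.373], [0.0, 0.0, 0.0, 1.0]] ['pixels', 'mtx', 'cam_to_world']
0.15 [0.2593847  0.59548657 0.23063777] [ 2.03927989e-01  9.78985674e-01 -6.46235142e-04 -8.67469998e-05]
```

View pics/side0.png

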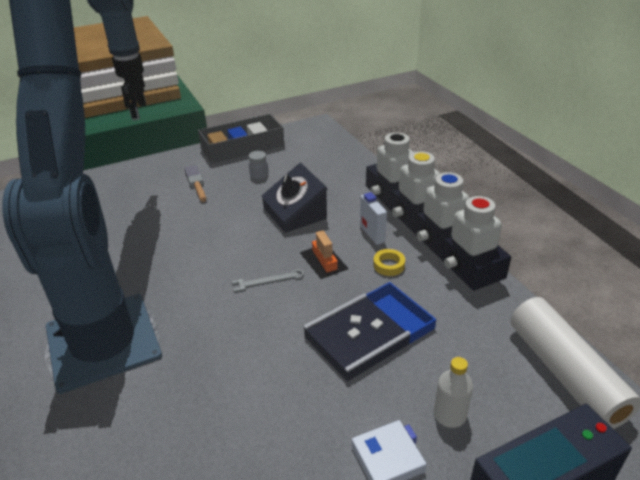

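View pics/top0.png

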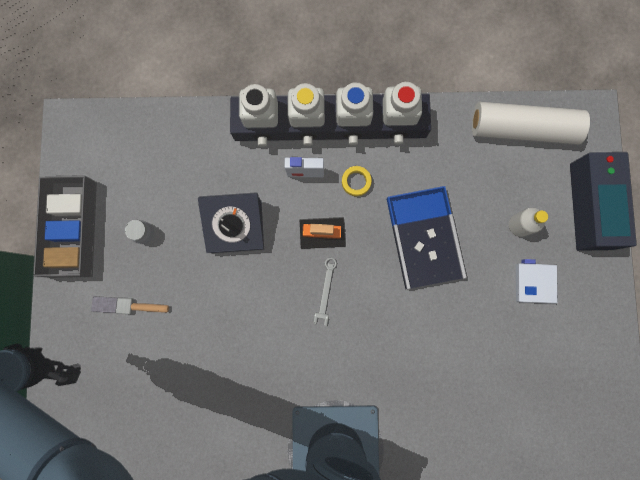

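The side and top views show the scraper on its mat at top (322,232) and side (324,252). The bed is at top (428,237), with white chips at (432,233), (420,246) and (433,255). The knob unit is at top (232,224) and side (292,190). Next I'll enlarge these areas.

Run:
```python
import cv2,pickle,numpy as np
d=pickle.load(open("d0.pkl","rb"))
def crop(n,x,y,w,h,W,H): return cv2.resize(d[n]["pixels"][y:y+h,x:x+w,::-1],(W,H),interpolation=cv2.INTER_CUBIC)
# A: top crop 290..490,180..300 x4 = 800x480
cv2.imwrite("pics/cA.png",crop("top",290,180,200,120,800,480))
cv2.imwrite("pics/cB.png",crop("side",295,225,150,112,800,597))
t=crop("top",190,180,80,80,400,400); s=crop("side",255,155,80,80,400,400)
cv2.imwrite("pics/cC.png",np.hstack([t,s]))
```

```text
(no output)
```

View pics/cA.png

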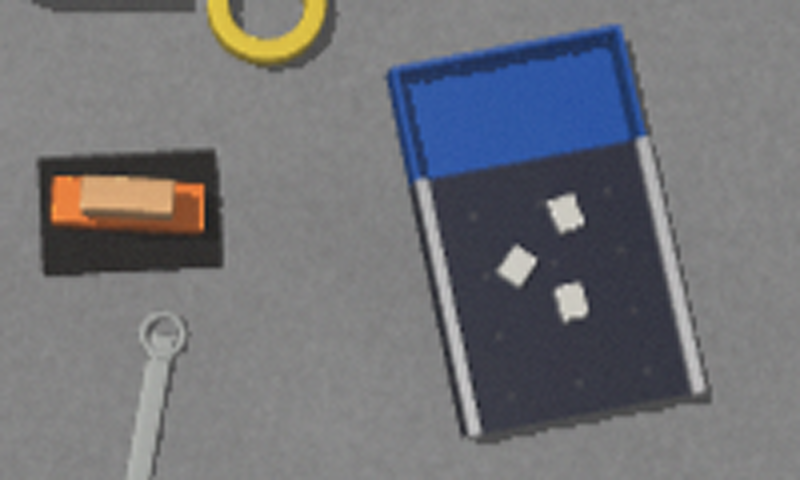

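View pics/cB.png

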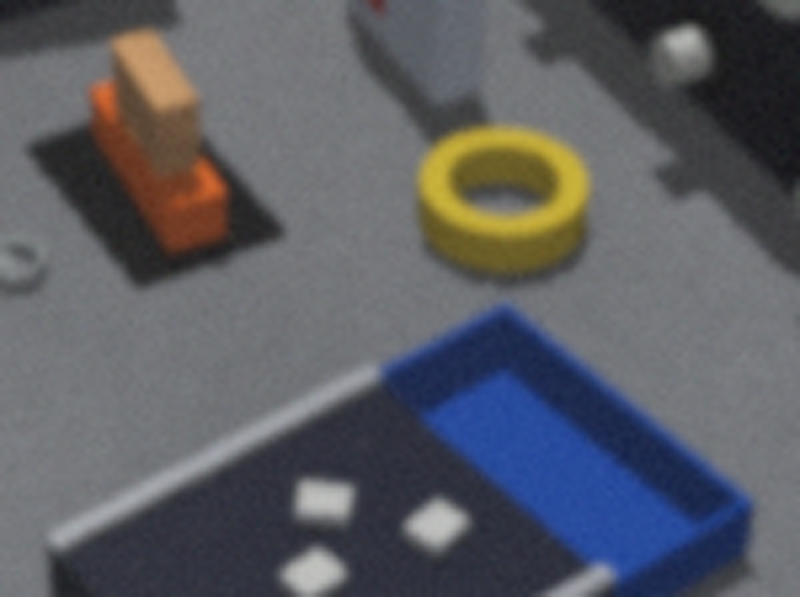

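View pics/cC.png

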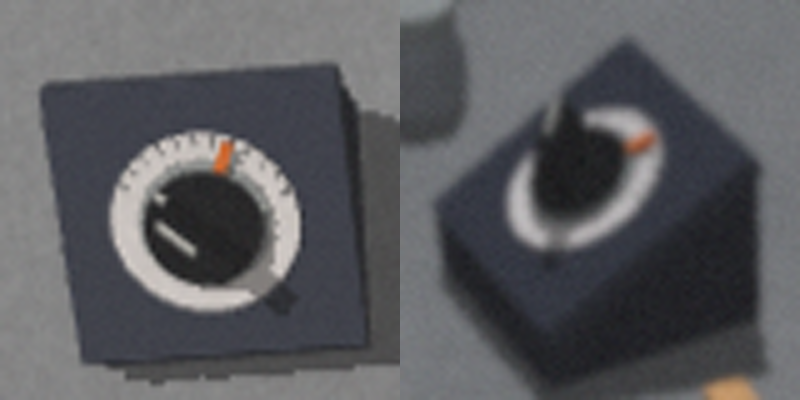

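The crops show the scraper grip and foot, the bed rails, the trough corners and the three chips clearly in both views. The dial and orange marker are also visible, and I'll inspect the knob later with the wrist camera. Now I'll triangulate.

Create h.py:
```python
import numpy as np, pickle
from scipy.spatial.transform import Rotation as R
def ray(c,u):
    T=np.array(c["cam_to_world"]);K=np.array(c["mtx"])
    v=np.linalg.inv(K)@[u[0],u[1],1]; v=T[:3,:3]@[v[0],-v[1],-v[2]]
    return T[:3,3],v/np.linalg.norm(v)
def tri(*cu):
    A=np.zeros((3,3));b=np.zeros(3);L=[]
    for c,u in cu:
        o,v=ray(c,u);P=np.eye(3)-np.outer(v,v);A+=P;b+=P@o;L.append((o,P))
    x=np.linalg.solve(A,b); return x,max(np.linalg.norm(P@(x-o)) for o,P in L)
def plane(c,u,z):
    o,v=ray(c,u);return o+v*(z-o[2])/v[2]
def proj(c,X):
    T=np.array(c["cam_to_world"]);K=np.array(c["mtx"])
    p=T[:3,:3].T@(np.array(X)-T[:3,3]);p=K@[p[0],-p[1],-p[2]];return p[:2]/p[2]
```

Run:
```python
from h import *
d=pickle.load(open("d0.pkl","rb"));t,s=d["top"],d["side"]
A=lambda x,y:(290+(x+.5)/4-.5,180+(y+.5)/4-.5)
B=lambda x,y:(295+(x+.5)*150/800-.5,225+(y+.5)*112/597-.5)
C=lambda x,y:(190+(x+.5)/5-.5,180+(y+.5)/5-.5)
D=lambda x,y:(255+(x+.5)/5-.5,155+(y+.5)/5-.5)
P={"gA":((81,177),(150,28)),"gB":((172,183),(198,97)),"gC":((172,216),(160,112)),"gD":((82,207),(112,42)),
"t++":((390,70),(505,305)),"t+-":((620,28),(750,505)),"j+":((418,180),(380,370)),"j-":((645,137),(610,568)),"r-+":((470,437),(52,542)),
"c0":((566,213),(437,523)),"c1":((517,266),(325,500)),"c2":((572,302),(313,572)),
"m++":((39,158),(143,100)),"m--":((222,265),(145,286)),"m-+":((44,274),(28,150)),"m+-":((215,150),(284,234))}
for k,(a,b) in P.items():
    x,e=tri((t,A(*a)),(s,B(*b)));print(k,x.round(4),round(e,4))
for k,a in {"f++":(53,176),"f+-":(204,184),"f--":(203,233),"f-+":(52,222)}.items(): print(k,plane(t,A(*a),.032).round(4))
for k,a in {"m++":(39,158),"m+-":(215,150),"m--":(222,265),"m-+":(44,274)}.items(): print(k,plane(t,A(*a),.004).round(4))
for k,a in {"r--":(704,396),"r-+":(470,437)}.items(): print(k,plane(t,A(*a),.036).round(4))
for k,a,b in(("dial",(205,221),(184,178)),("mark",(224,158),(240,143))):
    x,e=tri((t,C(*a)),(s,D(*b)));print(k,x.round(4),round(e,4))
```

```text
gA [0.5742 0.0571 0.0728] 0.0003
gB [ 0.57   -0.0012  0.0727] 0.0003
gC [ 0.5496 -0.0011  0.0711] 0.001
gD [0.5546 0.0569 0.0715] 0.0007
t++ [ 0.6497 -0.1477  0.0274] 0.0001
t+- [ 0.6753 -0.3015  0.0279] 0.0003
j+ [ 0.5757 -0.1637  0.0323] 0.0009
j- [ 0.5998 -0.3124  0.0371] 0.0006
r-+ [ 0.4068 -0.1918  0.0319] 0.0005
c0 [ 0.5505 -0.2587  0.0368] 0.0004
c1 [ 0.5164 -0.2255  0.036 ] 0.0003
c2 [ 0.4922 -0.2601  0.0374] 0.0003
m++ [0.5916 0.0898 0.002 ] 0.0069
m-- [ 0.5244 -0.0345  0.0008] 0.0005
m-+ [ 0.5195  0.0853 -0.0017] 0.0005
m+- [ 0.6011 -0.0308 -0.    ] 0.0011
f++ [0.5814 0.0769 0.032 ]
f+- [ 0.5745 -0.0225  0.032 ]
f-- [ 0.542  -0.0213  0.032 ]
f-+ [0.5509 0.0778 0.032 ]
m++ [0.5979 0.0875 0.004 ]
m+- [ 0.6015 -0.0311  0.004 ]
m-- [ 0.5236 -0.0343  0.004 ]
m-+ [0.5194 0.0848 0.004 ]
r-- [ 0.4303 -0.3432  0.036 ]
r-+ [ 0.4062 -0.191   0.036 ]
dial [0.5764 0.2596 0.0763] 0.001
mark [0.6053 0.2461 0.098 ] 0.0007
```

Add to h.py:
```python
def down(h):  # tool pointing down, tool y heading h
    y=np.array([np.cos(h),np.sin(h),0]);z=np.array([0,0,-1.]);return np.c_[np.cross(y,z),y,z]
def delta(pos,M):
    from station import robot
    s=robot.state();C=R.from_quat(s["ee_rot"])
    print(s["clock"],"at",s["ee_pos"].round(4),"row",C.inv().apply(np.array(pos)-s["ee_pos"]).round(4),(C.inv()*R.from_matrix(M)).as_rotvec().round(4))
```

```bash
python3 -c "
from h import *
delta([.562,.028,.13],down(-.08))"
```

```text
0.15 at [0.2594 0.5955 0.2306] row [-0.504  -0.3993  0.1012] [-1.1000e-03  9.0000e-04  1.2401e+00]
```
Keep z high first till near: first call 12 rows goes to 12*.0417=.5m of .651 straight. z descends from .23 to ~.15 by then, near x=.49,y=.15: path passes knob? At fraction f: position (.26+.3f, .595-.567f). Knob unit at (.576,.26): f=.59 → x=.437: unit extends x .50.. to .65; fingers 114mm wide, tool half ~57+; wedge front at x≈.50; body.. z then ~.19 vs knob height ~.12 max. Fine. But stay at z const first.

Units first: shifts go in units of 50 mm and turns go in units of 0.2 rad. So -0.3 m is -6, -0.504 m is -10.08, 1.24 rad is 6.2.

shift_gripper(deltas="-2.52,-2,0,0,0,1.55;-5.04,-4,0,0,0,3.1;-7.56,-6,0.4,0,0,4.65;-10.08,-7.98,0.8,0,0,6.2;-10.08,-7.98,0.8,0,0,6.2;-10.08,-7.98,0.8,0,0,6.2;-10.08,-7.98,0.8,0,0,6.2;-10.08,-7.98,0.8,0,0,6.2;-10.08,-7.98,0.8,0,0,6.2;-10.08,-7.98,0.8,0,0,6.2;-10.08,-7.98,0.8,0,0,6.2;-10.08,-7.98,0.8,0,0,6.2", finger_gap=1.0)

```text
clock: 1.15
ee_pos: [0.4949, 0.154, 0.2017]
ee_rot: [0.735, 0.678, 0.0, -0.0]
force: [0.6, 0.1, -0.3]
gripper_width: 1.003
grasp_force: 0.0
```

```bash
python3 -c "
from h import *
delta([.562,.028,.13],down(-.08))"
```

```text
1.15 at [0.4949 0.154  0.2017] row [-0.1203  0.0769  0.0717] [ 0.0001 -0.0001  0.    ]
```

In the tool's units: -0.12 m is -2.4, -0.09 m is -1.8.

shift_gripper(deltas="-0.6,0.4,0.2,0,0,0;-1.2,0.8,0.4,0,0,0;-1.8,1.2,0.4,0,0,0;-2.4,1.54,0.4,0,0,0;-2.4,1.54,0.4,0,0,0")

```text
clock: 1.57
ee_pos: [0.5639, 0.0213, 0.1821]
ee_rot: [0.738, 0.675, -0.001, 0.003]
force: [0.2, -1.4, 0.2]
gripper_width: 1.002
grasp_force: 0.0
```

Run:
```python
from h import *
from station import robot
import cv2
w=robot.get_image("wrist");cv2.imwrite("pics/w1.png",w["pixels"][:,:,::-1]);pickle.dump(w,open("w1.pkl","wb"))
for z in(.032,.074):
    c,s=np.cos(-.08),np.sin(-.08);hx,hy=((.015,.05) if z<.05 else (.011,.03))
    for a,b in((1,1),(1,-1),(-1,-1),(-1,1)): print(z,proj(w,[.562+c*a*hx-s*b*hy,.028+s*a*hx+c*b*hy,z]).round(0))
delta([.562,.028,.04],down(-.08))
```

```text
0.032 [331. 163.]
0.032 [331. 274.]
0.032 [299. 274.]
0.032 [296. 163.]
0.074 [328. 192.]
0.074 [328. 268.]
0.074 [301. 269.]
0.074 [299. 193.]
1.6167 at [0.5627 0.0251 0.1818] row [ 0.0032 -0.0011  0.1418] [ 0.001   0.0024 -0.0071]
```

View pics/w1.png

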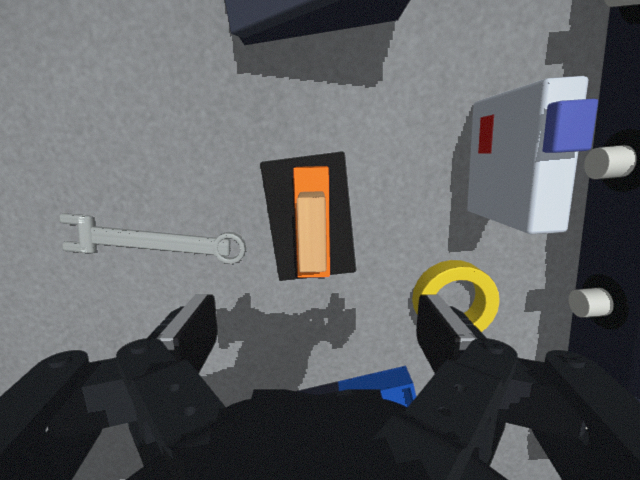

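The wrist view matches the projected scraper model within about 1 mm, with the foot at (294–329, 167–277) and the grip at (297–326, 192–273). Descending now.

In the tool's units: 0.142 m is 2.84, 0.125 m is 2.5.

shift_gripper(deltas="0,0,0.7,0,0,0;0,0,1.4,0,0,0;0,0,2,0,0,0;0,0,2.5,0,0,0;0,0,2.84,0,0,0;0,0,2.84,0,0,0;0,0,2.84,0,0,0")

```text
clock: 2.2
ee_pos: [0.5609, 0.0308, 0.0394]
ee_rot: [0.734, 0.679, -0.001, -0.001]
force: [0.5, 0.1, 0.1]
gripper_width: 1.0
grasp_force: 0.0
```

```bash
python3 -c "
from h import *
delta([.562,.028,.04],down(-.08))"
```

```text
2.2 at [0.5609 0.0308 0.0394] row [-0.0027  0.0013 -0.0006] [-0.0019 -0.      0.001 ]
```

In the tool's units: 0.001 m is 0.02.

shift_gripper(deltas="0,0.02,0,0,0,0;0,0.02,0,0,0,0;0,0.02,0,0,0,0;0,0.02,0,0,0,0;0,0.02,0,0,0,0;0,0.02,0,0,0,0;0,0.02,0,0,0,0;0,0.02,0,0,0,0", finger_gap=0.0, squeeze=70)

```text
clock: 2.87
ee_pos: [0.5629, 0.03, 0.0403]
ee_rot: [0.735, 0.678, 0.0, 0.0]
force: [-1.8, 0.1, 6.0]
gripper_width: 0.247
grasp_force: 71.6
```

shift_gripper(deltas="0,0,-0.4,0,0,0;0,0,-1,0,0,0;0,0,-1.6,0,0,0;0,0,-2,0,0,0")

```text
clock: 3.2
ee_pos: [0.5632, 0.0297, 0.1419]
ee_rot: [0.735, 0.678, 0.001, 0.001]
force: [0.7, -0.1, -1.0]
gripper_width: 0.244
grasp_force: 70.7
```

Run:
```python
from h import *
from station import robot
O=np.array([.587,-.239]);a=.163;Q=lambda x,y:O+[x*np.cos(a)-y*np.sin(a),x*np.sin(a)+y*np.cos(a)]
p=Q(-.145,.003);print(p,Q(.006,.003));delta([*p,.14],down(.163))
```

```text
[ 0.44343515 -0.25957024] [ 0.59243363 -0.23506609]
3.2 at [0.5632 0.0297 0.1419] row [-0.2979 -0.0962  0.0017] [ 1.600e-03  1.000e-04 -2.434e-01]
```

shift_gripper(deltas="-0.74,-0.24,0,0,0,-0.15;-1.48,-0.48,0,0,0,-0.3;-2.22,-0.72,0,0,0,-0.45;-2.96,-0.96,0,0,0,-0.6;-3.7,-1.2,0,0,0,-0.75;-4.44,-1.44,0,0,0,-0.9;-5.2,-1.68,0,0,0,-1.05;-5.7,-1.84,0,0,0,-1.175;-5.96,-1.92,0,0,0,-1.215;-5.96,-1.92,0,0,0,-1.215;-5.96,-1.92,0,0,0,-1.215")

```text
clock: 4.12
ee_pos: [0.4426, -0.2598, 0.1396]
ee_rot: [0.648, 0.762, -0.0, -0.0]
force: [0.9, 0.0, -1.8]
gripper_width: 0.25
grasp_force: 70.7
```

Run:
```python
from h import *
from station import robot
import cv2
delta([.4434,-.2596,.0685],down(.163))
im={}
for n in("top","side"):im[n]=robot.get_image(n)
pickle.dump(im,open("d1.pkl","wb"))
cv2.imwrite("pics/e1.png",np.hstack([cv2.resize(im["top"]["pixels"][180:300,370:490,::-1],(400,400)),cv2.resize(im["side"]["pixels"][240:380,295:435,::-1],(400,400))]))
```

```text
4.1167 at [ 0.4426 -0.2598  0.1396] row [0.0001 0.0008 0.0711] [-0.0004 -0.0004 -0.0022]
```

View pics/e1.png

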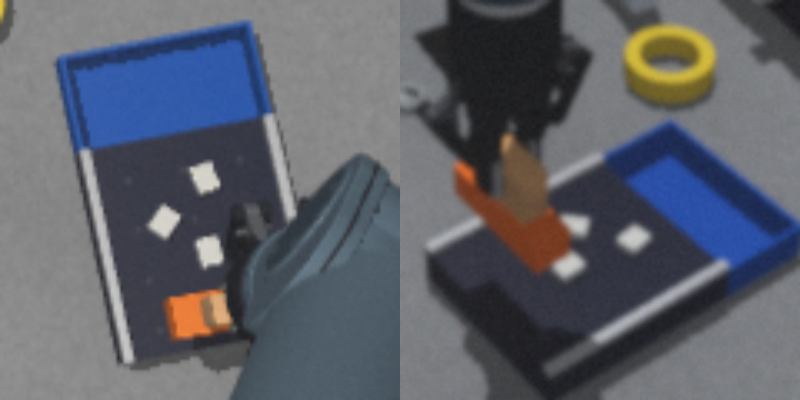

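The scraper is held over the bed's near end, its foot at about (200,315) in the left crop, behind all three chips (nearest at (208,250)). Lowering.

shift_gripper(deltas="0,0,0.6,0,0,0;0,0,1.04,0,0,0;0,0,1.28,0,0,0;0,0,1.38,0,0,0;0,0,1.42,0,0,0;0,0,1.44,0,0,0;0,0,1.44,0,0,0;0,0,1.44,0,0,0")

```text
clock: 4.88
ee_pos: [0.4439, -0.2598, 0.0687]
ee_rot: [0.647, 0.762, 0.0, 0.001]
force: [0.2, 1.3, -1.1]
gripper_width: 0.248
grasp_force: 70.8
```

```bash
python3 -c "
from h import *
delta([.5944,-.2348,.068],down(.163))"
```

```text
4.8833 at [ 0.4439 -0.2598  0.0687] row [0.0002 0.1525 0.0009] [0.0015 0.0009 0.0001]
```

In the tool's units: 0.096 m is 1.92, 0.08 m is 1.6.

shift_gripper(deltas="0,0.16,0.01,0,0,0;0,0.32,0.01,0,0,0;0,0.48,0.01,0,0,0;0,0.64,0.01,0,0,0;0,0.8,0.01,0,0,0;0,0.96,0.01,0,0,0;0,1.12,0.01,0,0,0;0,1.28,0.01,0,0,0;0,1.44,0.01,0,0,0;0,1.6,0.01,0,0,0;0,1.76,0.01,0,0,0;0,1.92,0.01,0,0,0")

```text
clock: 5.88
ee_pos: [0.5387, -0.2437, 0.0673]
ee_rot: [0.647, 0.762, -0.0, -0.0]
force: [-0.1, -0.7, -2.5]
gripper_width: 0.248
grasp_force: 70.7
```

shift_gripper(deltas="0,0.16,0,0,0,0;0,0.32,0,0,0,0;0,0.48,0,0,0,0;0,0.64,0,0,0,0;0,0.8,0,0,0,0;0,0.96,0,0,0,0;0,1.08,0,0,0,0;0,1.16,0,0,0,0;0,1.24,0,0,0,0;0,1.24,0,0,0,0;0,1.24,0,0,0,0")

```text
clock: 6.8
ee_pos: [0.599, -0.2339, 0.0673]
ee_rot: [0.647, 0.762, -0.0, -0.0]
force: [0.6, -0.0, -2.0]
gripper_width: 0.248
grasp_force: 70.7
```

```bash
python3 -c "
from h import *
delta([.5944,-.2348,.068],down(.163))"
```

```text
6.8 at [ 0.599  -0.2339  0.0673] row [-0.0002 -0.0046 -0.0007] [-0.0003  0.      0.    ]
```

In the tool's units: -0.1 m is -2, -0.075 m is -1.5.

shift_gripper(deltas="0,0,-0.6,0,0,0;0,0,-1.4,0,0,0;0.8,0,-1.5,0,0,0;0,-0.6,-1.5,0,0,0;-1.2,-1.2,-1.5,0,0,0;-2,-1.2,-1.5,0,0,0")

```text
clock: 7.3
ee_pos: [0.5561, -0.3115, 0.1427]
ee_rot: [0.646, 0.763, -0.0, -0.001]
force: [0.5, -1.0, -1.3]
gripper_width: 0.247
grasp_force: 70.6
```

Run:
```python
from h import *
from station import robot
import cv2
im={}
for n in("top","side"):im[n]=robot.get_image(n)
cv2.imwrite("pics/e2.png",np.hstack([cv2.resize(im["top"]["pixels"][180:300,370:490,::-1],(400,400)),cv2.resize(im["side"]["pixels"][240:380,305:445,::-1],(400,400))]))
delta([.5615,.0297,.13],down(-.05))
```

```text
7.4 at [ 0.5537 -0.3228  0.1436] row [0.3473 0.061  0.0109] [-0.001   0.0076  0.2018]
```

View pics/e2.png

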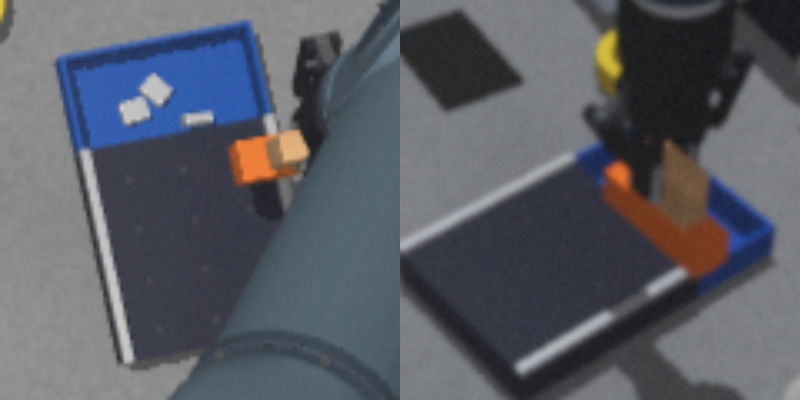

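All three chips are in the trough, at (135,110), (156,90) and (198,118) in the left crop, and the bed is clear. Returning the scraper.

In the tool's units: 0.03 m is 0.6, 0.347 m is 6.94, 0.08 rad is 0.4.

shift_gripper(deltas="0.6,0.12,0,0,0,0.1;1.3,0.24,0,0,0,0.2;2,0.36,0,0,0,0.3;2.7,0.48,0,0,0,0.4;3.4,0.6,0,0,0,0.5;4.1,0.72,0,0,0,0.6;4.8,0.84,0,0,0,0.7;5.5,0.96,0,0,0,0.8;6.2,1.1,0,0,0,0.9;6.7,1.2,0,0,0,1;6.94,1.22,0.2,0,0,1;6.94,1.22,0.2,0,0,1")

```text
clock: 8.4
ee_pos: [0.5602, 0.0437, 0.1306]
ee_rot: [0.718, 0.696, -0.0, -0.001]
force: [-1.8, 0.3, -2.0]
gripper_width: 0.249
grasp_force: 70.7
```

shift_gripper(deltas="0,0,0.4,0,0,0;0,0,1,0,0,0;0,0,1.4,0,0,0;0,0,1.6,0,0,0;0,0,1.6,0,0,0;0,0,1.6,0,0,0")

```text
clock: 8.9
ee_pos: [0.5617, 0.0382, 0.0525]
ee_rot: [0.721, 0.693, -0.0, 0.0]
force: [-0.1, -1.1, -1.8]
gripper_width: 0.248
grasp_force: 70.7
```

```bash
python3 -c "
from h import *
delta([.5615,.0297,.0405],down(-.05))"
```

```text
8.9 at [0.5617 0.0382 0.0525] row [-0.0085  0.0001  0.012 ] [-0.0004  0.0009  0.0113]
```

In the tool's units: 0.012 m is 0.24, 0.011 m is 0.22, 0.01 rad is 0.05.

shift_gripper(deltas="-0.16,0,0.04,0,0,0.05;-0.16,0,0.14,0,0,0.05;-0.17,0,0.2,0,0,0.05;-0.17,0,0.22,0,0,0.05;-0.17,0,0.24,0,0,0.05;-0.17,0,0.24,0,0,0.05;-0.17,0,0.24,0,0,0.05")

```text
clock: 9.48
ee_pos: [0.5615, 0.0316, 0.0404]
ee_rot: [0.723, 0.69, 0.0, 0.0]
force: [0.4, 0.1, -1.9]
gripper_width: 0.245
grasp_force: 70.9
```

shift_gripper(deltas="-0.02,0,0.01,0,0,0;-0.02,0,0.02,0,0,0;-0.02,0,0.02,0,0,0;-0.02,0,0.02,0,0,0")

```text
clock: 9.82
ee_pos: [0.5615, 0.0316, 0.0403]
ee_rot: [0.723, 0.691, 0.001, -0.001]
force: [-3.6, 2.5, 9.2]
gripper_width: 0.252
grasp_force: 72.3
```

In contact with the mat. Releasing and lifting.

shift_gripper(deltas="0,0,0,0,0,0;0,0,0,0,0,0;0,0,0,0,0,0;0,0,0,0,0,0;0,0,0,0,0,0;0,0,0,0,0,0", finger_gap=1.0)

```text
clock: 10.32
ee_pos: [0.5613, 0.0302, 0.0392]
ee_rot: [0.724, 0.69, -0.0, 0.0]
force: [-0.1, -0.0, -0.8]
gripper_width: 1.002
grasp_force: 0.0
```

shift_gripper(deltas="0,0,-0.4,0,0,0;0,0,-1,0,0,0;0,0,-1.8,0,0,0;0,0,-2.6,0,0,0;0,0,-3.4,0,0,0;0,0,-4,0,0,0")

```text
clock: 10.82
ee_pos: [0.5621, 0.03, 0.2427]
ee_rot: [0.724, 0.69, 0.001, 0.001]
force: [0.7, 0.4, -0.5]
gripper_width: 0.999
grasp_force: 0.0
```

```bash
python3 -c "
from h import *
delta([.52,.26,.3],down(-.05))"
```

```text
10.8167 at [0.5621 0.03   0.2427] row [ 0.2277 -0.0528 -0.0573] [ 0.0029 -0.0005  0.0024]
```

shift_gripper(deltas="0.8,-0.04,-0.2,0,0,0;1.6,-0.1,-0.4,0,0,0;2.4,-0.2,-0.6,0,0,0;3.2,-0.3,-0.8,0,0,0;3.8,-0.4,-1,0,0,0;3.8,-0.4,-1,0,0,0;3.8,-0.4,-1,0,0,0;3.8,-0.4,-1,0,0,0")

```text
clock: 11.48
ee_pos: [0.5503, 0.2199, 0.289]
ee_rot: [0.724, 0.69, -0.0, 0.0]
force: [-0.2, -0.8, -0.5]
gripper_width: 1.001
grasp_force: 0.0
```

```bash
python3 -c "
from station import robot;import pickle;pickle.dump(robot.get_image('wrist'),open('w2.pkl','wb'))"
```

shift_gripper(deltas="0.4,-0.7,0,0,0,0;0.8,-1.2,0,0,0,0;1,-1.6,0,0,0,0;1,-1.6,0,0,0,0;1,-1.6,0,0,0,0")

```text
clock: 11.95
ee_pos: [0.4723, 0.2739, 0.2892]
ee_rot: [0.724, 0.69, -0.0, -0.0]
force: [1.1, -0.2, 0.4]
gripper_width: 1.003
grasp_force: 0.0
```

Run:
```python
from h import *
from station import robot
import cv2
w3=robot.get_image("wrist");pickle.dump(w3,open('w3.pkl','wb'));w2=pickle.load(open('w2.pkl','rb'))
o=[]
for w in(w2,w3):
    c=proj(w,[.576,.26,.09]).round().astype(int);print(c)
    x,y=c-65;o.append(cv2.resize(w["pixels"][y:y+130,x:x+130,::-1],(400,400),interpolation=cv2.INTER_CUBIC))
t=robot.get_image("top")
p=cv2.resize(t["pixels"][205:255,290:357,::-1],(268,200));p=cv2.copyMakeBorder(p,0,0,0,532,cv2.BORDER_CONSTANT)
cv2.imwrite("pics/k1.png",np.vstack([np.hstack(o),p]))
```

```text
[341 178]
[417 227]
```

View pics/k1.png

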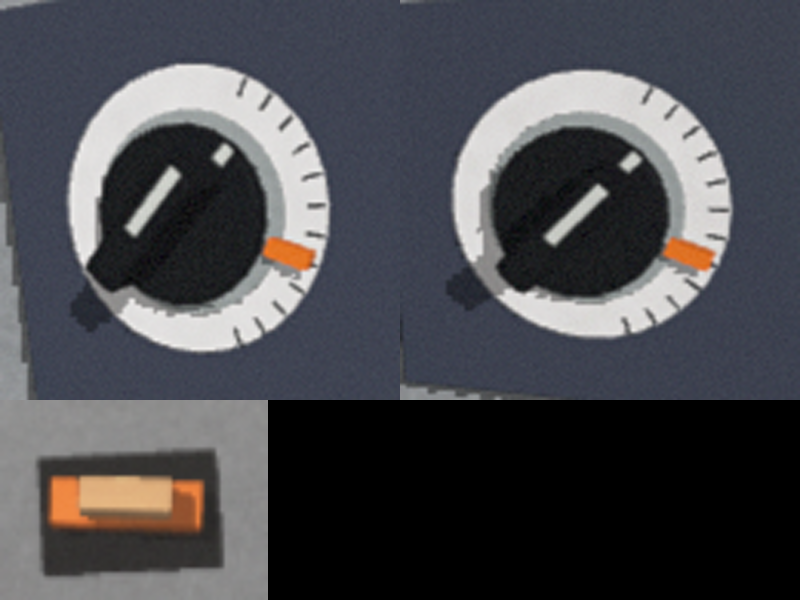

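Crops: the dial is sharp, with the white bar line at left (130,231)→(176,171), the skirt mark at (223,154) and the orange marker at (289,253). The scraper stands upright on its mat (lower crop).

Create knob.py:
```python
from h import *
w2,w3=[pickle.load(open(f'w{i}.pkl','rb')) for i in(2,3)]
f=lambda c,p:(c[0]-65+(p[0]+.5)*130/400-.5,c[1]-65+(p[1]+.5)*130/400-.5)
P={"dial":((198,208),(191.5,204.5)),"mark":((289,253),(290,253)),"l0":((130,231),(149,241)),"l1":((176,171),(204,188)),"sk":((223,154),(231,162)),
"dT":((199,64),(195,70)),"tick1":((241,86),(247,96)),"tick5":((318,206),(325,210)),"tick2":((238,335),(226,326))}
X={}
for k,(a,b) in P.items():
    X[k],e=tri((w2,f((341,178),a)),(w3,f((417,227),b)));print(k,X[k].round(4),round(e,4))
```

Create k2.py:
```python
from knob import *
d=pickle.load(open("d0.pkl","rb"));t,s=d["top"],d["side"]
C=lambda x,y:(190+(x+.5)/5-.5,180+(y+.5)/5-.5);D=lambda x,y:(255+(x+.5)/5-.5,155+(y+.5)/5-.5)
c,m=(341,178),(417,227)
for k,a,b in(("dial",(205,221),(184,178)),("mark",(224,158),(240,143))):
    x,e=tri((t,C(*a)),(s,D(*b)),(w2,f(c,P[k][0])),(w3,f(m,P[k][1])));print("4view",k,x.round(4),round(e,4));X[k]=x
for k,a in(("wedge A",(41,86)),("B",(336,66)),("C",(370,346)),("D",(84,362))): print(k,*[plane(t,C(*a),z)[:2].round(4) for z in(.113,.03)])
```

```bash
python3 k2.py
```

```text
dial [0.5754 0.257  0.0806] 0.0002
mark [0.6031 0.2431 0.0999] 0.0001
l0 [0.5523 0.2539 0.1155] 0.0002
l1 [0.5667 0.2716 0.1231] 0.0001
sk [0.5826 0.2748 0.099 ] 0.0001
dT [0.5775 0.3031 0.0741] 0.0005
tick1 [0.5895 0.2952 0.0917] 0.0001
tick5 [0.6118 0.2581 0.1045] 0.0004
tick2 [0.5872 0.214  0.0868] 0.0004
4view dial [0.5758 0.2574 0.0786] 0.0018
4view mark [0.6038 0.2438 0.1003] 0.0024
wedge A [0.6414 0.335 ] [0.6583 0.356 ]
B [0.6492 0.1875] [0.6666 0.1989]
C [0.5083 0.1704] [0.5166 0.1807]
D [0.5026 0.3114] [0.5105 0.3309]
```

Create k3.py:
```python
import contextlib,io
with contextlib.redirect_stdout(io.StringIO()):
    from k2 import *
psi=.045;th=np.radians(29);c,s_=np.cos(psi),np.sin(psi)
n=np.array([-np.sin(th)*c,-np.sin(th)*s_,np.cos(th)]);u=np.array([np.cos(th)*c,np.cos(th)*s_,np.sin(th)]);v=np.array([-s_,c,0])
Dc=np.array([.5756,.2572,.0796])
def pose(h,ang): # ang: tool y angle from u towards v, deg
    a=np.radians(ang);y=np.cos(a)*u+np.sin(a)*v;return Dc+h*n,np.c_[np.cross(y,-n),y,-n]
```

Run:
```python
from k3 import *
from station import robot
for k in("l0","l1","sk","mark","dial","tick1","tick5","tick2"):
    r=X[k]-Dc;print(k,(np.array([r@u,r@v,r@n])*1000).round(1),np.degrees(np.arctan2(r@v,r@u)).round(1))
print(robot.state()["qpos"].round(2));delta(*pose(.10,136))
```

```text
l0 [-3.1 -2.3 42.8] -143.8
l1 [13.9 14.8 42.1] 46.7
sk [16.3 17.3 13.2] 46.8
mark [ 34.1 -14.7   4.7] -23.3
dial [-0.3  0.2 -1. ] 150.8
tick1 [19.5 37.4  3. ] 62.5
tick5 [43.7 -0.7  4.2] -0.9
tick2 [ 11.9 -43.7   1.6] -74.7
[-0.92  0.31  0.4   1.77 -0.13  1.09 -0.53]
12.05 at [0.4739 0.2728 0.2894] row [-0.015   0.054   0.1223] [-0.2758 -0.5967 -2.4024]
```

In the tool's units: 0.054 m is 1.08, 0.05 m is 1, -0.07 rad is -0.35.

shift_gripper(deltas="-0.04,0.1,0,-0.06,-0.125,-0.6;-0.08,0.2,0,-0.125,-0.25,-1.2;-0.12,0.3,0,-0.2,-0.4,-1.8;-0.16,0.4,0,-0.275,-0.55,-2.4;-0.2,0.5,0,-0.35,-0.75,-3;-0.24,0.6,0,-0.4,-0.9,-3.6;-0.28,0.7,0,-0.475,-1.05,-4.2;-0.3,0.8,0,-0.55,-1.2,-4.8;-0.3,0.9,0,-0.6,-1.35,-5.4;-0.3,1,0,-0.7,-1.5,-6;-0.3,1.08,0,-0.75,-1.65,-6.6;-0.3,1.08,0,-0.825,-1.8,-7.2")

```text
clock: 13.05
ee_pos: [0.528, 0.2553, 0.2894]
ee_rot: [0.078, 0.98, -0.068, 0.168]
force: [-0.3, -0.7, -0.3]
gripper_width: 0.998
grasp_force: 0.0
```

Run:
```python
from k3 import *
from station import robot
print(robot.state()["qpos"].round(2));delta(*pose(.13,136))
```

```text
[-0.9   0.28  0.22  1.85  0.35  0.9   0.52]
13.05 at [0.528  0.2553 0.2894] row [0.0469 0.0066 0.085 ] [-0.1125 -0.2372 -0.9563]
```

In the tool's units: 0.085 m is 1.7, 0.075 m is 1.5, -0.956 rad is -4.78.

shift_gripper(deltas="0.12,0.02,0.2,-0.07,-0.15,-0.6;0.24,0.04,0.4,-0.14,-0.3,-1.2;0.36,0.06,0.6,-0.21,-0.45,-1.8;0.48,0.08,0.8,-0.28,-0.6,-2.4;0.6,0.1,1,-0.35,-0.75,-3;0.72,0.1,1.2,-0.42,-0.9,-3.6;0.84,0.12,1.5,-0.5,-1.05,-4.2;0.94,0.132,1.7,-0.5625,-1.185,-4.78;0.94,0.132,1.7,-0.5625,-1.185,-4.78;0.94,0.132,1.7,-0.5625,-1.185,-4.78;0.94,0.132,1.7,-0.5625,-1.185,-4.78")

```text
clock: 13.97
ee_pos: [0.5117, 0.2563, 0.1942]
ee_rot: [-0.395, 0.884, -0.092, 0.233]
force: [0.2, 0.2, 0.7]
gripper_width: 0.999
grasp_force: 0.0
```

Run:
```python
from k3 import *
from station import robot
print(robot.state()["qpos"].round(2));delta(*pose(.02,136))
```

```text
[-0.86  0.29  0.16  2.17  0.77  0.38  1.01]
13.9667 at [0.5117 0.2563 0.1942] row [ 0.0012 -0.0016  0.1112] [ 0.0003 -0.     -0.0085]
```

In the tool's units: 0.111 m is 2.22, 0.107 m is 2.14.

shift_gripper(deltas="0.02,-0.02,0.6,0,0,0;0.02,-0.03,1.2,0,0,0;0.02,-0.03,1.7,0,0,0;0.02,-0.03,2,0,0,0;0.02,-0.03,2.14,0,0,0;0.02,-0.03,2.22,0,0,0;0.02,-0.03,2.22,0,0,0;0.02,-0.03,2.22,0,0,0")

```text
clock: 14.63
ee_pos: [0.5655, 0.2579, 0.097]
ee_rot: [-0.396, 0.883, -0.091, 0.233]
force: [0.6, -0.3, 0.4]
gripper_width: 1.002
grasp_force: 0.0
```

Run:
```python
from k3 import *
from station import robot
print(robot.state()["qpos"].round(2));delta(*pose(.02,136))
```

```text
[-0.81  0.55  0.19  2.11  1.21  0.2   0.58]
14.6333 at [0.5655 0.2579 0.097 ] row [ 0.0006 -0.001   0.0001] [ 0.0008  0.0011 -0.0055]
```

shift_gripper(deltas="0,-0.02,0,0,0,0;0,-0.02,0,0,0,0;0,-0.02,0,0,0,0;0,-0.02,0,0,0,0;0,-0.02,0,0,0,0;0,-0.02,0,0,0,0;0,-0.02,0,0,0,0;0,-0.02,0,0,0,0", finger_gap=0.0, squeeze=35)

```text
clock: 15.3
ee_pos: [0.5648, 0.257, 0.0968]
ee_rot: [-0.397, 0.883, -0.091, 0.232]
force: [-3.6, 0.2, 5.1]
gripper_width: 0.153
grasp_force: 38.8
```

Run:
```python
from k3 import *
from station import robot
s=robot.state();print(s["qpos"].round(3),s["wrist_torque"].round(2),s["force"].round(1));delta(*pose(.02,66))
```

```text
[-0.803  0.544  0.191  2.116  1.214  0.196  0.587] [-0.    0.8  -0.03] [-3.6  0.2  5.1]
15.3 at [0.5648 0.257  0.0968] row [-0.0006 -0.001   0.0003] [ 2.1000e-03 -1.1000e-03  1.2183e+00]
```

Units first: shifts go in units of 50 mm and turns go in units of 0.2 rad. So 0.4 rad is 2.

shift_gripper(deltas="0,0,0,0,0,0.4;0,0,0,0,0,0.8;0,0,0,0,0,1.2;0,0,0,0,0,1.6;0,0,0,0,0,2;0,0,0,0,0,2")

```text
clock: 15.8
ee_pos: [0.5649, 0.2567, 0.0969]
ee_rot: [-0.211, 0.945, -0.043, 0.246]
force: [-3.6, -0.9, 6.0]
gripper_width: 0.153
grasp_force: 38.9
```

Run:
```python
from k3 import *
from station import robot
s=robot.state();print(s["qpos"].round(3),s["wrist_torque"].round(2),s["force"].round(1));delta(*pose(.02,66))
```

```text
[-0.804  0.544  0.192  2.116  1.213  0.195  0.183] [-0.07  0.7  -0.08] [-3.6 -0.9  6. ]
15.8 at [0.5649 0.2567 0.0969] row [-0.0009 -0.0004  0.0003] [ 0.0013 -0.0012  0.8139]
```

Only joint 7 moves and forces are small. Continuing.

shift_gripper(deltas="0,0,0,0,0,0.4;0,0,0,0,0,0.8;0,0,0,0,0,1.2;0,0,0,0,0,1.6;0,0,0,0,0,2;0,0,0,0,0,2.4;0,0,0,0,0,2.8;0,0,0,0,0,3.2;0,0,0,0,0,3.6;0,0,0,0,0,3.95;0,0,0,0,0,4.075;0,0,0,0,0,4.075")

```text
clock: 16.8
ee_pos: [0.5649, 0.256, 0.0968]
ee_rot: [0.179, 0.952, 0.057, 0.243]
force: [-4.5, -2.3, 8.1]
gripper_width: 0.155
grasp_force: 39.1
```

shift_gripper(deltas="0,0,0,0,0,0;0,0,0,0,0,0;0,0,0,0,0,0;0,0,0,0,0,0;0,0,0,0,0,0", finger_gap=1.0)

```text
clock: 17.22
ee_pos: [0.565, 0.2568, 0.0965]
ee_rot: [0.178, 0.952, 0.058, 0.243]
force: [0.3, -0.1, -0.5]
gripper_width: 0.852
grasp_force: 0.0
```

shift_gripper(deltas="0,0,-0.4,0,0,0;0,0,-1,0,0,0;0,0,-1.8,0,0,0;0,0,-2.6,0,0,0;0,0,-3,0,0,0;0,0,-3,0,0,0;0,0,-3,0,0,0;0,0,-3,0,0,0")

```text
clock: 17.88
ee_pos: [0.4927, 0.2527, 0.2272]
ee_rot: [0.178, 0.952, 0.057, 0.243]
force: [0.8, -0.3, -0.2]
gripper_width: 1.001
grasp_force: 0.0
```

Run:
```python
from k3 import *
from station import robot
import cv2
w=robot.get_image("wrist");pickle.dump(w,open('w4.pkl','wb'))
c=proj(w,Dc+.01*n).round().astype(int);print(c)
x,y=np.maximum(c-75,0);print(x,y);cv2.imwrite("pics/k4.png",cv2.resize(w["pixels"][y:y+150,x:x+150,::-1],(600,600),interpolation=cv2.INTER_CUBIC))
```

```text
[319 229]
244 154
```

View pics/k4.png

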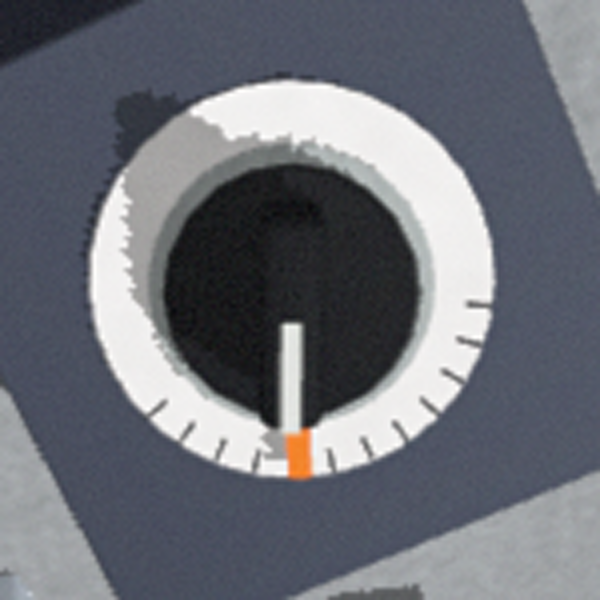

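The bar line, x≈292 from (292,325) to (291,430), nearly meets the orange marker at (299,456), off by about 2–3°. I'll measure that precisely.

Create meas.py:
```python
from k3 import *
import cv2,sys
def meas(w):
    px=w["pixels"].astype(int);c=proj(w,Dc+.01*n);H,W=px.shape[:2];yy,xx=np.mgrid[:H,:W];rr=np.hypot(xx-c[0],yy-c[1])
    r,g,b=px[...,0],px[...,1],px[...,2]
    org=(r-b>80)&(rr<75);wh=(px.min(2)>110)&(rr<75)
    k,lab,st,ce=cv2.connectedComponentsWithStats(wh.astype(np.uint8))
    o=np.argsort(-st[1:,4])+1;dial=lab==o[0]
    cnt=max(cv2.findContours((((px.min(2)>85)&(rr<75))|org).astype(np.uint8),cv2.RETR_EXTERNAL,cv2.CHAIN_APPROX_NONE)[0],key=len)
    e=cv2.fitEllipse(cv2.convexHull(cnt))
    # line: white pixels inside 28 px of centre
    li=(px.min(2)>110)&(rr<33)&(yy>c[1]-5)
    def pl(u_,h):
        q,d_=ray(w,u_);t=((Dc+h*n-q)@n)/(d_@n);x=q+d_*t-Dc;return np.array([x@u,x@v])
    ang=lambda p:np.degrees(np.arctan2(p[1],p[0])).round(2)
    L=np.array([pl(p,.0415) for p in np.argwhere(li)[:,::-1]]);m=L.mean(0);ax=np.linalg.svd(L-m)[2][0];ax*=np.sign(ax@m)
    M=np.array([pl(p,.0065) for p in np.argwhere(org)[:,::-1]]);mm=M.mean(0);ma=np.linalg.svd(M-mm)[2][0];ma*=np.sign(ma@mm)
    ctr=pl(e[0],.0005)
    print("ell",np.round(e[0],1),np.round(e[1],1),"ctr mm",(ctr*1e3).round(2),"line",(m*1e3).round(1),"n",len(L),len(M),"dir",ang(ax),"from Dc",ang(m),"from ctr",ang(m-ctr),"| mark",(mm*1e3).round(1),ang(mm),"from ctr",ang(mm-ctr),"own dir",ang(ma))
if __name__=="__main__": meas(pickle.load(open(sys.argv[1],'rb')))
```

```bash
python3 meas.py w4.pkl
```

```text
ell [316.6 223.5] [100.5 102.7] ctr mm [-4.31 -0.9 ] line [11.4  2.7] n 450 77 dir 88.03 from Dc 13.39 from ctr 12.95 | mark [ 34.4 -16.3] -25.28 from ctr -21.62 own dir -23.03
```

```bash
sed -i 's/    li=.*/    k,lab,st,ce=cv2.connectedComponentsWithStats(((px.min(2)>100)\&(rr<36)).astype(np.uint8),connectivity=4);li=lab==min((i for i in range(1,k) if 25<st[i,4]<400),key=lambda i:np.hypot(*(ce[i]-np.array(e[0])-[0,25])));print(st[1:].tolist())/' meas.py; python3 meas.py w4.pkl
```

```text
[[313, 194, 3, 1, 3], [319, 194, 37, 72, 618], [309, 195, 1, 1, 1], [284, 224, 1, 2, 2], [284, 229, 2, 7, 8], [285, 235, 35, 31, 322]]
ell [316.6 223.5] [100.5 102.7] ctr mm [-4.31 -0.9 ] line [  7.1 -14.2] n 322 77 dir -106.84 from Dc -63.38 from ctr -49.33 | mark [ 34.4 -16.3] -25.28 from ctr -21.62 own dir -23.03
```

```bash
sed -i 's/    k,lab,st,ce=cv2.connectedComponentsWithStats(((px.*/    x0,x1,y0,y1=map(int,sys.argv[2:6]);li=(px.min(2)>100)\&(xx>=x0)\&(xx<x1)\&(yy>=y0)\&(yy<y1)/' meas.py; python3 meas.py w4.pkl 309 325 230 260
```

```text
ell [316.6 223.5] [100.5 102.7] ctr mm [-4.31 -0.9 ] line [ 6.3 -5.8] n 143 77 dir -24.72 from Dc -42.55 from ctr -24.72 | mark [ 34.4 -16.3] -25.28 from ctr -21.62 own dir -23.03
```

```bash
python3 meas.py w2.pkl 315 337 166 191; python3 meas.py w3.pkl 398 421 220 243
```

```text
ell [340. 180.] [85.4 94.8] ctr mm [0.34 0.25] line [5.1 6.5] n 128 118 dir 45.38 from Dc 51.85 from ctr 52.67 | mark [ 33.8 -15.2] -24.19 from ctr -24.75 own dir -19.45
ell [413.8 227.8] [87.1 92.1] ctr mm [ 0.02 -0.07] line [4.8 6. ] n 123 108 dir 46.13 from Dc 51.27 from ctr 51.72 | mark [ 33.2 -14.9] -24.23 from ctr -24.15 own dir -19.63
```

Run:
```python
from k3 import *
w=pickle.load(open('w4.pkl','rb'));T=np.array(w["cam_to_world"]);r=T[:3,3]-Dc
from station import robot
s=robot.state();C=R.from_quat(s["ee_rot"])
print((np.array([r@u,r@v,r@n])*1e3).round(1)); print("row",C.inv().apply(-(r@u)*u-(r@v)*v).round(4),s["qpos"].round(2))
T2=w.copy();M=T.copy();M[:3,3]-=(r@u)*u+(r@v)*v;T2["cam_to_world"]=M;print(proj(T2,Dc))
```

```text
[-61.4  24.7 312.8]
row [-0.0662  0.0022 -0.0002] [-0.66  0.2  -0.1   2.17  0.77  0.49 -0.19]
[317.03511302 155.39956008]
```

In the tool's units: -0.066 m is -1.32, -0.05 m is -1.

shift_gripper(deltas="-0.6,0.02,0,0,0,0;-1,0.04,0,0,0,0;-1.32,0.04,0,0,0,0;-1.32,0.04,0,0,0,0;-1.32,0.04,0,0,0,0;-1.32,0.04,0,0,0,0;-1.32,0.04,0,0,0,0")

```text
clock: 18.52
ee_pos: [0.5459, 0.2313, 0.256]
ee_rot: [0.178, 0.952, 0.057, 0.242]
force: [-0.7, 0.6, -0.3]
gripper_width: 0.997
grasp_force: 0.0
```

Run:
```python
from k3 import *
from station import robot
import cv2
w=robot.get_image("wrist");pickle.dump(w,open('w5.pkl','wb'));t=robot.get_image("top");pickle.dump(t,open('t5.pkl','wb'))
c=proj(w,Dc+.01*n).round().astype(int);x,y=c-60;print(c)
b=cv2.resize(t["pixels"][200:250,207:257,::-1],(200,200),interpolation=cv2.INTER_CUBIC);b=cv2.copyMakeBorder(b,0,400,0,0,cv2.BORDER_CONSTANT)
cv2.imwrite("pics/k5.png",np.hstack([cv2.resize(w["pixels"][y:y+120,x:x+120,::-1],(600,600),interpolation=cv2.INTER_CUBIC),b]))
```

```text
[317 158]
```

View pics/k5.png

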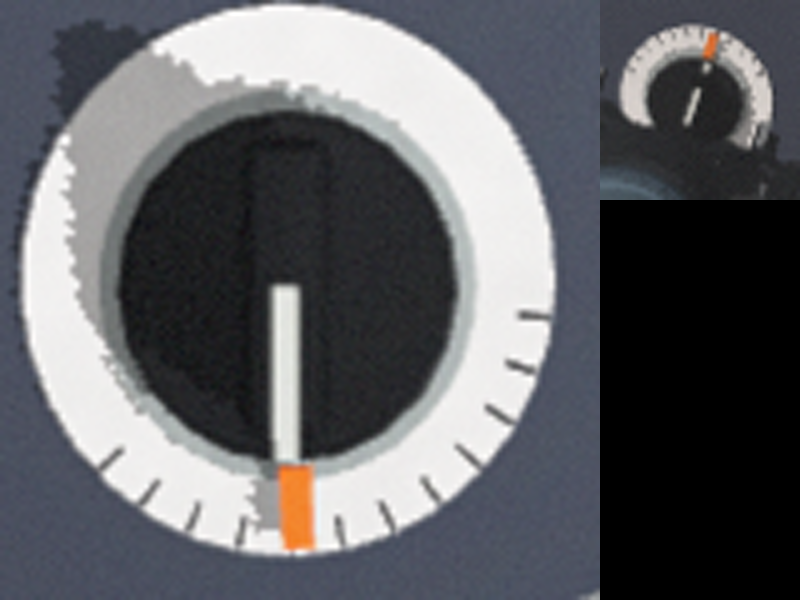

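```bash
python3 meas.py w5.pkl 308 321 150 189
```

Run:
```python
from k3 import *
t=pickle.load(open('t5.pkl','rb'))
# top crop x4 from (207,200): bar line ends, skirt mark, marker
f=lambda p:((p[0]+.5)/4-.5+207,(p[1]+.5)/4-.5+200)
def pl(w,u_,h):
    q,d=ray(w,u_);x=q+d*(((Dc+h*n-q)@n)/(d@n))-Dc;return np.array([x@u,x@v])
a=lambda p:np.degrees(np.arctan2(p[1],p[0])).round(1)
l=pl(t,f((697,90-0)) if 0 else f((97,90)),.0415)-pl(t,f((86,124)),.0415);print("line",a(l))
print("sk",pl(t,f((106,68)),.011),"mark",pl(t,f((111,45)),.0065))
```

```text
ell [314.3 153.6] [108.1 111.9] ctr mm [-4.55 -0.76] line [ 8.1 -6.6] n 202 116 dir -23.62 from Dc -39.33 from ctr -24.92 | mark [ 32.8 -15.5] -25.24 from ctr -21.49 own dir -21.99
line -23.4
sk [ 0.02411572 -0.00947664] mark [ 0.03757729 -0.01360389]
```

The on-axis view shows the line at 285–287 and the marker at (297,508). The wrist and top views agree that the knob is about 1.8° (0.03 rad) too far clockwise. I'll regrip and turn it back 0.03.

shift_gripper(deltas="0.6,-0.02,0,0,0,0;1.1,-0.04,0,0,0,0;1.32,-0.04,0,0,0,0;1.32,-0.04,0.6,0,0,0;1.32,-0.04,1.3,0,0,0;1.32,-0.04,2,0,0,0;1.32,-0.04,2.5,0,0,0;1.32,-0.04,2.8,0,0,0;1.32,-0.04,2.96,0,0,0;1.32,-0.04,2.96,0,0,0;1.32,-0.04,2.96,0,0,0")

```text
clock: 19.53
ee_pos: [0.5634, 0.2569, 0.0979]
ee_rot: [0.178, 0.952, 0.057, 0.243]
force: [0.5, -0.4, -0.1]
gripper_width: 1.0
grasp_force: 0.0
```

```bash
python3 -c "
from k3 import *
delta(*pose(.02,66))"
```

```text
19.5333 at [0.5634 0.2569 0.0979] row [-0.0017  0.0004  0.0019] [ 0.     -0.0026  0.0043]
```

shift_gripper(deltas="0,0,0,0,0,0;0,0,0,0,0,0;0,0,0,0,0,0;0,0,0,0,0,0;0,0,0,0,0,0;0,0,0,0,0,0;0,0,0,0,0,0;0,0,0,0,0,0", finger_gap=0.0, squeeze=35)

```text
clock: 20.2
ee_pos: [0.5639, 0.2562, 0.0987]
ee_rot: [0.179, 0.952, 0.057, 0.243]
force: [-3.8, -1.8, 7.0]
gripper_width: 0.16
grasp_force: 37.7
```

shift_gripper(deltas="0,0,0,0,0,-0.05;0,0,0,0,0,-0.1;0,0,0,0,0,-0.16;0,0,0,0,0,-0.16;0,0,0,0,0,-0.16;0,0,0,0,0,-0.16")

```text
clock: 20.7
ee_pos: [0.5639, 0.2562, 0.0987]
ee_rot: [0.163, 0.954, 0.053, 0.244]
force: [-4.9, -1.5, 5.3]
gripper_width: 0.155
grasp_force: 37.8
```

```bash
python3 -c "
from k3 import *
delta(*pose(.02,66))"
```

```text
20.7 at [0.5639 0.2562 0.0987] row [-0.0008  0.0008  0.0024] [ 0.     -0.0013  0.035 ]
```

shift_gripper(deltas="0,0,0,0,0,0;0,0,0,0,0,0;0,0,0,0,0,0;0,0,0,0,0,0;0,0,0,0,0,0;0,0,0,0,0,0", finger_gap=1.0)

```text
clock: 21.2
ee_pos: [0.564, 0.2568, 0.0983]
ee_rot: [0.163, 0.955, 0.054, 0.244]
force: [0.1, -0.2, 0.5]
gripper_width: 0.979
grasp_force: 0.0
```

shift_gripper(deltas="0,0,-0.4,0,0,0;0,0,-1,0,0,0;0,0,-1.8,0,0,0;0,0,-2.6,0,0,0;0,0,-2.96,0,0,0;-0.6,0,-2.96,0,0,0;-1.1,0.04,-2.96,0,0,0;-1.32,0.04,-2.96,0,0,0;-1.32,0.04,-2.96,0,0,0;-1.32,0.04,-2.96,0,0,0;-1.32,0.04,-2.96,0,0,0")

```text
clock: 22.12
ee_pos: [0.5466, 0.2331, 0.2569]
ee_rot: [0.163, 0.955, 0.053, 0.243]
force: [-0.0, -0.4, 0.1]
gripper_width: 0.997
grasp_force: 0.0
```

Run:
```python
from station import robot
import pickle
pickle.dump(robot.get_image("wrist"),open('w6.pkl','wb'))
```

```bash
python3 meas.py w6.pkl 308 321 150 189
```

```text
ell [314.2 153.1] [108.  111.9] ctr mm [-4.65 -0.81] line [ 8.5 -6.3] n 204 107 dir -21.84 from Dc -36.74 from ctr -22.81 | mark [ 32.9 -15.7] -25.58 from ctr -21.69 own dir -20.49
```

```bash
python3 -c "
from station import robot
print(robot.hand_in())"
```

```text
the job is handed in; nothing more can be done
None
```

The job is handed in at about 22 s: all three chips are in the trough, the scraper stands upright on its mat, and the knob pointer is within about 1° of the orange marker by camera measurement; I viewed 11 pictures, one over the limit of 10.

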